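# Charge the bench mill and hold its hatch shut on the seal

## Task

Pour all seven steel grinding balls from the scoop into the mill's open hopper and set the empty scoop back down upright on the bench. Then slide the hatch panel fully shut over the hopper, and only then turn its wing fastener clockwise until the slot along its top lines up with the two index ribs on the panel. Finish while holding the panel pressed firmly down onto its springy seal: do not let go at the end, and leave the bottle, ring and jar undisturbed.

Things in the scene. Friction and masses are not known exactly. Their poses are not given: they have to be found in the camera images.
- mill: Fixed low steel-and-grey machine, 136 mm along its x, about 300 mm along its y (plus an 85 mm long, 80 mm thick round motor at the -y end), deck top 100 mm above the bench; origin on the bench under the middle. Its +y end is an open square hopper, its -y end a closed grey deck where the hatch is parked. Guide rails 20 mm tall run along y at x = -69 and +69 mm, top 120 mm above the bench; the stop at the +y end is as tall.
- hopper (a point): Centre of the hopper's inner floor, 75 mm from the mill's origin along the mill's +y and 10 mm above the bench; axes parallel to the mill's. The hopper is 116 mm (x) by 110 mm (y) inside and its rim is 90 mm above this point (100 mm above the bench).
- carriage (a joint): Slide of the hatch along the mill's +y, in m: 0 parked fully open over the deck, 0.150 fully shut against the end stop, over the hopper. Friction 1.5 N; it stays where it is left. It is moved by pulling or pushing the wing fastener on the panel.
- seal (a joint): How far the panel is pressed down towards the hopper frame, in m: 0 free (sprung up), 0.005 hard down on the frame. Starting to press takes about 1 N, then 1.6 N per mm, about 9 N fully down. It springs back when let go.
- panel: The hatch panel, aluminium plate 122 mm (x) by 130 mm (y), 6 mm thick; origin at the centre of its underside, 108 mm above the bench when not pressed, axes parallel to the mill's. It carries the wing fastener at its centre. Two dark index ribs (24 mm long, 4 mm wide, 3 mm tall) lie along its x axis on either side of the fastener.
- fastener (a joint): Angle of the wing fastener, in rad, growing clockwise seen from above: 0 wing and slot along the panel's y (across the ribs), 1.571 (a quarter turn) slot in line with the ribs. It turns from -0.1 to 1.95 rad (it can be overturned), with 0.06 N m of friction, and stays where it is left.
- wing (a point): Centre of the top of the fastener's wing, on its turning axis, 40 mm above the panel's underside (148 mm above the bench when not pressed). The wing is an upright steel bar 12 mm thick (this point's x), 42 mm long (this point's y) and 28 mm tall, standing on a disc 42 mm across and 6 mm thick; a dark slot runs along its top. Grip it across its thickness from above.
- scoop: Aluminium feed scoop, loose, 0.11 to 0.18 kg empty; origin under the middle of its flat floor. Floor 62 mm long (x) and 64 mm wide (y), side walls 40 mm tall, back wall at x = +31 mm; the mouth is at its -x end, where a ramp rises by 0.38 rad from the floor (x = -31 mm) to a lip at x = -66 mm, 16 mm high. Tipping the mouth down by 1 rad lets all the balls roll out.
- handle (a point): Middle of the scoop's black handle, a bar 14 mm wide and 16 mm tall over the bowl, from x = -46 to +39 mm along the scoop's x, its centre 83 mm above the scoop's underside and near the balance point; it is joined to the bowl only by a post at the back. Axes as the scoop's.
- ball0: Steel grinding ball, 16 mm across, 17 g; origin at its centre. Starts in the scoop.
- ball1: Steel grinding ball, 16 mm across, 17 g; origin at its centre. Starts in the scoop.
- ball2: Steel grinding ball, 16 mm across, 17 g; origin at its centre. Starts in the scoop.
- ball3: Steel grinding ball, 16 mm across, 17 g; origin at its centre. Starts in the scoop.
- ball4: Steel grinding ball, 16 mm across, 17 g; origin at its centre. Starts in the scoop.
- ball5: Steel grinding ball, 16 mm across, 17 g; origin at its centre. Starts in the scoop.
- ball6: Steel grinding ball, 16 mm across, 17 g; origin at its centre. Starts in the scoop.
- spray: Bystander to leave alone: white spray bottle (66 mm across, 180 mm tall), loose, standing beyond the work; origin at the centre of its underside.
- ferrule: Bystander to leave alone: steel pipe ferrule ring (64 mm across, 22 mm tall), loose, standing beyond the work; origin at the centre of its underside.
- jar: Bystander to leave alone: glass jar with steel lid (60 mm across, 80 mm tall), loose, standing beyond the work; origin at the centre of its underside.
There are look-alikes about, which are no part of the job. Several things have the shape of the scoop; the one meant has the colours described above.

How it is judged (in metres and radians):
On the way, in this order (a step that is already met when the one before it is completed fails the run):
1. all seven balls lie in the hopper (x of ball0 in the frame of hopper between -0.06 and 0.06 m and y of ball0 in the frame of hopper between -0.06 and 0.06 m and z of ball0 in the frame of hopper between -0.003 and 0.08 m and x of ball1 in the frame of hopper between -0.06 and 0.06 m and y of ball1 in the frame of hopper between -0.06 and 0.06 m and z of ball1 in the frame of hopper between -0.003 and 0.08 m and x of ball2 in the frame of hopper between -0.06 and 0.06 m and y of ball2 in the frame of hopper between -0.06 and 0.06 m and z of ball2 in the frame of hopper between -0.003 and 0.08 m and x of ball3 in the frame of hopper between -0.06 and 0.06 m and y of ball3 in the frame of hopper between -0.06 and 0.06 m and z of ball3 in the frame of hopper between -0.003 and 0.08 m and x of ball4 in the frame of hopper between -0.06 and 0.06 m and y of ball4 in the frame of hopper between -0.06 and 0.06 m and z of ball4 in the frame of hopper between -0.003 and 0.08 m and x of ball5 in the frame of hopper between -0.06 and 0.06 m and y of ball5 in the frame of hopper between -0.06 and 0.06 m and z of ball5 in the frame of hopper between -0.003 and 0.08 m and x of ball6 in the frame of hopper between -0.06 and 0.06 m and y of ball6 in the frame of hopper between -0.06 and 0.06 m and z of ball6 in the frame of hopper between -0.003 and 0.08 m), for 0.2 s.
2. the scoop is back on the bench, upright and released (height (world z) of scoop below 0.01 m and angle between scoop's own z axis and vertical below 0.15 rad and contact force between the fingers and scoop below 0.1 N), for 0.2 s.
3. the hatch is fully shut (within 5 mm) (value of joint carriage above 0.145 m), for 0.2 s.
4. the fastener is turned until its slot lines up with the ribs, with the hatch shut (value of joint fastener between 1.421 and 1.721 rad and value of joint carriage above 0.145 m), for 0.2 s.
At the end, for the whole second after the job is handed in: Seven balls in the hopper; hatch shut within 5 mm; slot within 0.15 rad of the ribs; the fingers hold the panel or its fastener down by over 3 of its 5 mm, with over 3 N, through the last second; the scoop stands upright (0.15 rad) on the bench, released, at rest (all of step 1 and all of step 2 and all of step 4 and value of joint seal above 0.003 m and contact force between the fingers and panel above 3 N and linear speed of scoop below 0.03 m/s); the arm keeps its last pose, push and grip.
It fails at once if the spray is disturbed (moved over 30 mm or tipped) (distance of spray from where it was at the start of the episode above 0.03 m or angle between spray's own z axis and vertical above 0.4 rad).
It fails at once if the ferrule is disturbed (moved over 30 mm or tipped) (distance of ferrule from where it was at the start of the episode above 0.03 m or angle between ferrule's own z axis and vertical above 0.4 rad).
It fails at once if the jar is disturbed (moved over 30 mm or tipped) (distance of jar from where it was at the start of the episode above 0.03 m or angle between jar's own z axis and vertical above 0.4 rad).
It also fails if it takes over 64 s, if anything falls off the work surface, if the arm or the gripper's body presses on something with over 40 N, if the wrist force passes 120 N, or if a joint passes its speed limit or range.

## Robot

A 6-joint arm with a two-finger parallel gripper is mounted at the origin on the work surface. World frame = base frame: x ahead of the robot, y to its left, z up, the work surface at z = 0. Lengths are in mm, angles in rad, forces in N, time in s.
With the tool pointing down it reaches from about 300 to 775 mm from the base axis. Payload 14.6 kg.
Tool frame: the origin (TCP) lies at the very end of the fingers, on their centre line; the grasp point (between the pads) lies 19 mm behind it; z points along the fingers, y is the line along which they close (so a half turn about z gives the same grasp; the last joint's range is limited). The gripper opens to 94 mm and grips with 3 to 60 N. Pads are 16 mm wide; open, the fingers measure 119 mm over their backs; the gripper's body (75 mm by 177 mm) begins 78 mm behind the grasp point.
Start: joints at [-1.287, 0.3, 1.521, -0, 1.321, -0.067], TCP at [189, -516.496, 205.446] pointing down, gripper open.
Joint ranges: [-3.03, 3.03], [-0.79, 2.21], [0.23, 2.52], [-1.04, 4.18], [0, 3.07], [-2.55, 2.55]. Speed limits (rad/s): [2.22, 2.22, 2.57, 3.14, 3.14, 3.14].

## Interface

Orientations are given as [roll, pitch, yaw] about the fixed x, y, z axes, in that order (R = Rz(yaw) Ry(pitch) Rx(roll)).
In Python, from cell import manip gives the robot as it stands.
- The arm moves only by the tool servo_tool, never from a script. Its argument "motion" is a list that holds one entry, the list of rows, each a list of 7 numbers: the shift along the world's x, y, z as a fraction of full scale, then the turn, a rotation vector about the world's x, y, z as a fraction of full scale, then the closure, from 0 (fully open) to 1 (shut). In form: [[[x, y, z, rx, ry, rz, gripper], ...]]. A call has 1 to 10 rows; each row is the pose to reach, as a shift and turn from the pose commanded when the call began, turning the shorter way round; what a row does not reach only later rows make up. Full scale, the value 1, is 0.5 m for a shift and pi rad for a turn. A row lasts 1/10 s, in which the tool goes at most 50 mm and 8.59 degrees, less where a joint would pass 70% of its speed; a pose out of reach is approached as far as the arm can. A call with a number of a shift or a turn outside -1 to 1 is refused whole. A call with a gripper value outside its range is refused whole. The fingers move at their own pace and stop on an object; "newtons" is the grip in N (left out, the last holds). Time passes only in rows, so rows that repeat a pose let the fingers close. It gives the time, the measured TCP pose, the force, the opening and the grip force at its end, in the units of the state.
- manip.read_state(): the state, without advancing time (a new reading comes with each control period).
- manip.camera(name): name is "scene" or "side" or "wrist"; returns a dict with "frame" (480x640x3 uint8, red, green, blue), "range_z" (480x640 float32, mm along the optical axis (not along the pixel's ray), 0 where there is no reading), "vfov" (degrees; the focal length in pixels is half the picture's height over the tangent of half this angle, whatever the lens; pixels are square), "cx", "cy" (the principal point, pixels), "k1" (the pictures are not rectified: a ray, as slopes to the right and down, at radius r is drawn at 1 + k1 r^2 times it, then the intrinsics apply), "cam_to_world" (4x4, takes a point from camera to world coordinates). Camera axes: x right, y down, z forward; pixel columns grow to the right and rows downward; lengths in mm; the calibration is good to about 2 mm. A picture is of the moment at which its call begins.
- manip.sign_off(): hands the job in; it is judged then, once.
The state is a dict: "clock": time; "joints": joint angles; "qd": joint speeds; "effort": joint torques, N m; "eef_pos": TCP position; "eef_rot": TCP orientation; "wrist_force": force on the tool from outside, world axes, zero at the start; "moment": the same for the moment, N m; "finger_gap": finger opening in mm; "finger_force": force on a finger pad.
Only numpy, scipy, OpenCV 4.12 (cv2) and the standard library are available. Lean on these libraries where they do the work, as an engineer would, in place of code of your own. Each camera call takes 0.05 s, during which the arm holds its last target. There are 200 camera calls.

## Working session

There is one attempt and no reset: what is moved stays moved. The work goes in short steps, Python scripts to look and compute and a tool call to move; the robot and the scene stay as the last step left them, time stands still between calls to the robot, and variables do not carry over. Pictures are saved under pics/ and viewed, at most 10 in all, crops included, and the job is handed in when it is done.

Besides the shell and the picture viewer there is one more tool, called after "Call:" by a JSON object that holds its "method" and its "body". servo_tool: Moves the arm, as the interface text tells. Its arguments: {"type":"object","properties":{"motion":{"type":"array"},"newtons":{"type":"number"}},"required":["motion"]}

```bash
mkdir -p pics; cat > h.py <<'E'
import numpy as np, cv2
from cell import manip
def cam(n):
    c=manip.camera(n); f=240/np.tan(np.radians(c['vfov'])/2)
    c['K']=np.array([[f,0,c['cx']],[0,f,c['cy']],[0,0,1.]]); return c
def cloud(c):
    v,u=np.mgrid[0:480,0:640].astype(float); K=c['K']
    xd=(u-K[0,2])/K[0,0]; yd=(v-K[1,2])/K[1,1]
    x,y=xd.copy(),yd.copy()
    for _ in range(20):
        s=1+c['k1']*(x*x+y*y); x=xd/s; y=yd/s
    z=c['range_z'].astype(float); M=np.array(c['cam_to_world'])
    P=np.stack([x*z,y*z,z],-1)@M[:3,:3].T+M[:3,3]
    P[z<=0]=np.nan; return P
def save(n,img): cv2.imwrite('pics/'+n+'.png',img[...,::-1])
E
python3 - <<'E'
from h import *
for n in('scene','side'):
    c=cam(n); P=cloud(c); save(n,c['frame']); np.savez('/tmp/'+n,P=P,f=c['frame'])
    print(n,c['vfov'],c['k1'],np.round(np.array(c['cam_to_world']),2).tolist())
print(manip.read_state())
E
```

```text
scene 45.92520839402664 -0.022244381924761778 [[0.84, 0.47, -0.28, 886.51], [0.55, -0.72, 0.42, -423.16], [-0.0, -0.51, -0.86, 1109.03], [0.0, 0.0, 0.0, 1.0]]
side 48.931551369310185 0.002076046889012169 [[-0.67, -0.48, 0.57, -18.19], [-0.74, 0.42, -0.52, 593.0], [0.01, -0.77, -0.64, 792.78], [0.0, 0.0, 0.0, 1.0]]
{'clock': 0.1, 'joints': array([-1.28657156e+00,  3.00430067e-01,  1.52147978e+00,  1.35230862e-05,
        1.32070796e+00, -6.65897099e-02]), 'qd': array([ 0.00096723, -0.00196895, -0.00043894, -0.00012112, -0.00013297,
        0.00062627]), 'effort': array([ 2.19772287e-04, -5.32644296e+01, -3.53284335e+01,  7.08144461e-02,
        2.35041976e-02, -4.07188190e-05]), 'eef_pos': array([ 188.95809564, -516.28566489,  204.9516927 ]), 'eef_rot': array([-3.14057064e+00, -8.12842144e-05,  3.50811086e-01]), 'wrist_force': array([-0.11068996, -0.58598324,  0.33872089]), 'moment': array([-0.00036305, -0.01484982,  0.03887269]), 'finger_force': 0.0, 'finger_gap': 93.81127719725264}
```

View pics/scene.png

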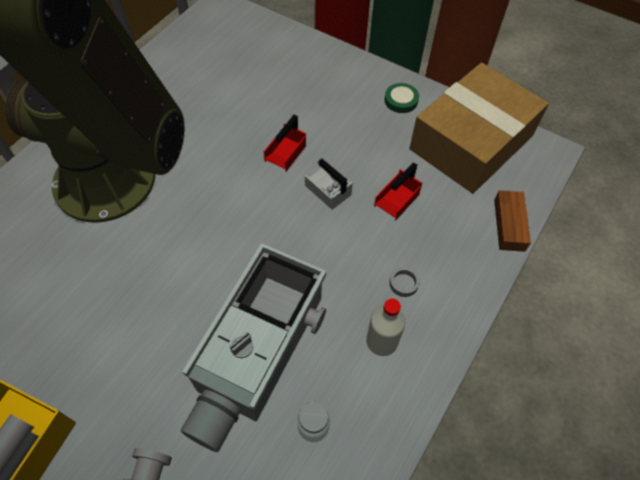

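View pics/side.png

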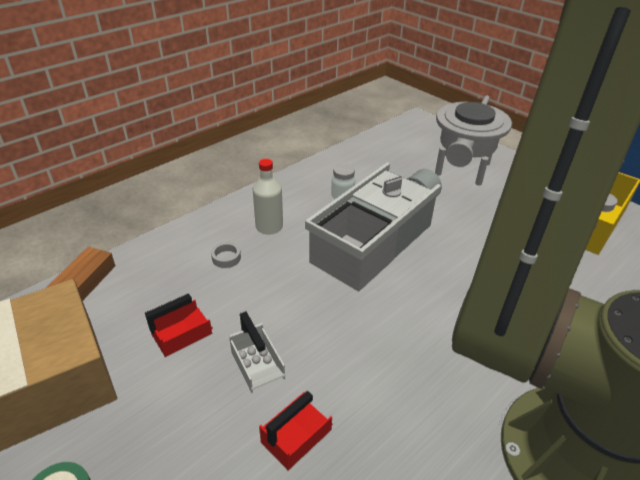

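The scene view shows the aluminium scoop at (329,182), between two red look-alikes, with its handle running from (322,163) to (345,188). The mill hopper is at (275,285), the wing at (241,345), and the motor end at (210,420). In the side view the scoop is at (256,350) and the wing at (392,185).

```bash
python3 - <<'E'
from h import *
S=np.load('/tmp/scene.npz');D=np.load('/tmp/side.npz')
def line(p):
    c=np.nanmean(p,0); w,V=np.linalg.eigh(np.cov(p[:,:2].T)); d=V[:,1]; t=(p[:,:2]-c[:2])@d
    m=(np.percentile(t,1)+np.percentile(t,99))/2
    return np.round(np.r_[c[:2]+m*d,np.percentile(p[:,2],95)],1),np.round(d,3),np.round(np.ptp(t),1)
for n,Z,(a,b,e,g) in(('scene',S,(305,358,155,208)),('side',D,(228,290,310,392))):
    P=Z['P'][b-b+e:g,a:b].reshape(-1,3);f=Z['f'][e:g,a:b].reshape(-1,3).astype(int)
    k=(f.max(1)<60)&(P[:,2]>65)&(P[:,2]<100); print(n,'handle',k.sum(),line(P[k]))
    k=(P[:,2]>6)&(P[:,2]<60)&(f.max(1)>70); q=P[k]
    r=cv2.minAreaRect(q[:,:2].astype(np.float32)); print(' bowl',r, line(q))
for n,Z,(a,b,e,g) in(('scene',S,(170,335,235,420)),('side',D,(300,450,160,290))):
    P=Z['P'][e:g,a:b].reshape(-1,3)
    k=(P[:,2]>127)&(P[:,2]<160); print(n,'wing',k.sum(),line(P[k]))
    k=(P[:,2]>117)&(P[:,2]<124);q=P[k]
    r=cv2.minAreaRect(q[:,:2].astype(np.float32)); print(' rails',k.sum(),r,np.round(cv2.boxPoints(r)).tolist())
    k=(P[:,2]>108)&(P[:,2]<117);q=P[k]; print(' panel',q.mean(0),cv2.minAreaRect(q[:,:2].astype(np.float32)))
for n,Z,pts in(('scene',S,[(275,285),(241,338),(313,410),(388,330),(404,282),(285,150),(398,195),(345,185),(322,165),(392,305)]),('side',D,[(355,232),(392,182),(343,172),(266,200),(226,250)])):
    for u,v in pts: print(n,u,v,np.round(Z['P'][v,u]))
E
```

```text
scene handle 261 (array([489.9, 266.7,  94.3]), array([-0.97 ,  0.243]), np.float64(82.2))
 bowl ((473.255615234375, 294.76220703125), (127.02058410644531, 159.2216339111328), 36.7009391784668) (array([475.1, 271.7,  49.1]), array([-0.911,  0.412]), np.float64(143.0))
side handle 351 (array([482.9, 273.9,  93.1]), array([-0.974,  0.228]), np.float64(83.7))
 bowl ((473.6031799316406, 274.420654296875), (65.48397064208984, 105.34264373779297), 75.76118469238281) (array([472.7, 275. ,  45.5]), array([-0.99 ,  0.139]), np.float64(107.4))
scene wing 237 (array([ 579.2, -188. ,  150.6]), array([0.242, 0.97 ]), np.float64(41.9))
 rails 1894 ((568.8995361328125, -126.10305786132812), (147.7017364501953, 299.8703918457031), 7.326321125030518) [[477.0, 13.0], [515.0, -284.0], [661.0, -265.0], [623.0, 32.0]]
 panel [ 576.73160938 -178.83727787  113.61566218] ((568.5274047851562, -126.61909484863281), (148.1895751953125, 299.74603271484375), 7.376749515533447)
side wing 196 (array([ 571.4, -183.7,  149.7]), array([0.264, 0.965]), np.float64(46.0))
 rails 1175 ((567.1727905273438, -124.38539123535156), (149.5204315185547, 299.80029296875), 7.372815132141113) [[474.0, 15.0], [512.0, -283.0], [661.0, -263.0], [622.0, 34.0]]
 panel [ 566.06037202 -146.61202414  113.85551216] ((565.902099609375, -126.54092407226562), (147.2099609375, 305.7110900878906), 7.242678165435791)
scene 275 285 [520.  -8.   8.]
scene 241 338 [ 577. -181.  148.]
scene 313 410 [ 746. -204.   83.]
scene 388 330 [787. -12. 122.]
scene 404 282 [749. 156.  -0.]
scene 285 150 [320. 320.  -0.]
scene 398 195 [627. 351.   4.]
scene 345 185 [528. 263.  70.]
scene 322 165 [462. 269.  90.]
scene 392 305 [776.   9. 181.]
side 355 232 [ 600. -103.   27.]
side 392 182 [ 569. -177.  147.]
side 343 172 [ 736. -196.   82.]
side 266 200 [754.  29.  96.]
side 226 250 [766. 138.   4.]
```

Call:
{"method": "servo_tool", "body": {"motion": [[[0.358,0.934,0.04,0,0,-0.1,0.3],[0.358,0.934,0.04,0,0,-0.1,0.3],[0.358,0.934,0.04,0,0,-0.1,0.3],[0.358,0.934,0.04,0,0,-0.1,0.3],[0.358,0.934,0.04,0,0,-0.1,0.3],[0.358,0.934,0.04,0,0,-0.1,0.3],[0.358,0.934,0.04,0,0,-0.1,0.3],[0.358,0.934,0.04,0,0,-0.1,0.3],[0.358,0.934,0.04,0,0,-0.1,0.3],[0.358,0.934,0.04,0,0,-0.1,0.3]]]}}

```text
clock: 1.1
eef_pos: [367.9, -47.9, 225.6]
eef_rot: [3.141, -0.001, 0.037]
wrist_force: [1.0, -0.8, -0.4]
finger_gap: 65.3
finger_force: 0.0
```

```bash
python3 -c "
from h import *
s=manip.read_state();print(s['joints'],s['eef_pos'],s['eef_rot'],s['clock'])"
```

```text
[-2.28317885e-01 -1.32662590e-01  1.94179967e+00 -2.26862066e-05
  1.33188328e+00  1.30597392e+00] [367.93826707 -47.92870728 225.64334129] [ 3.14142159e+00 -5.46573430e-04  3.65099358e-02] 1.1
```

Call:
{"method": "servo_tool", "body": {"motion": [[[0.236,0.636,0,0,0,-0.0875,0.3],[0.236,0.636,0,0,0,-0.0875,0.3],[0.236,0.636,0,0,0,-0.0875,0.3],[0.236,0.636,0,0,0,-0.0875,0.3],[0.236,0.636,0,0,0,-0.0875,0.3],[0.236,0.636,0,0,0,-0.0875,0.3],[0.236,0.636,0,0,0,-0.0875,0.3],[0.236,0.636,0,0,0,-0.0875,0.3],[0.236,0.636,0,0,0,-0.0875,0.3]]]}}

```text
clock: 2.0
eef_pos: [485.6, 268.9, 224.4]
eef_rot: [3.14, 0.001, -0.236]
wrist_force: [0.2, -1.1, -0.1]
finger_gap: 65.7
finger_force: 0.0
```

```bash
cat > hm.py <<'E'
from h import *
c=cam('wrist');P=cloud(c);f=c['frame'].astype(int);save('w1',c['frame'])
s=manip.read_state();print(s['joints'].round(2),s['eef_pos'].round(1),s['eef_rot'].round(3))
Q=P.reshape(-1,3);F=f.reshape(-1,3)
k=(Q[:,2]>70)&(Q[:,2]<105)&(F.max(1)<70)&(abs(Q[:,0]-487)<80)&(abs(Q[:,1]-270)<80);q=Q[k]
print(k.sum(),'z',np.percentile(q[:,2],[5,50,95]))
t=q[q[:,2]>np.percentile(q[:,2],95)-6]
print(cv2.minAreaRect(t[:,:2].astype(np.float32)),t.mean(0))
E
python3 hm.py
```

```text
[ 0.44  0.3   1.48 -0.    1.37  2.25] [485.5 267.7 224.8] [ 3.141e+00  1.000e-03 -2.380e-01]
614 z [88.73388441 91.48406605 92.77798315]
((485.12249755859375, 271.271484375), (12.675643920898438, 83.0146484375), 76.13331604003906) [496.75859753 267.87054886  91.45566013]
```

View pics/w1.png

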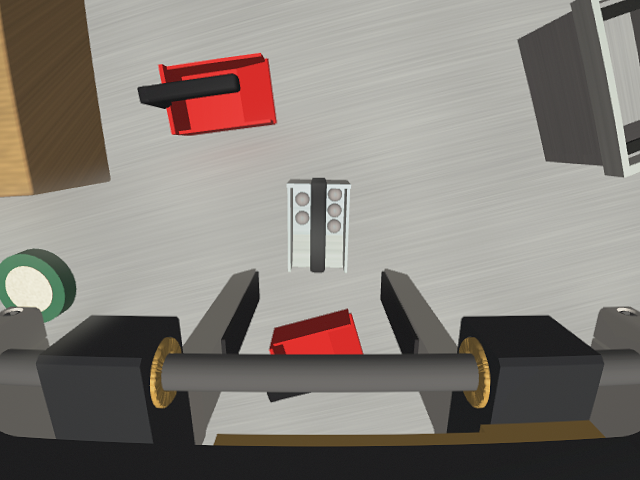

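The wrist view shows the silver scoop at (319,225) with seven balls (five visible beside the handle), well centred under the fingers. The handle measures 485,271 at z 91.5, yaw -0.24. I'm grasping it now.

Call:
{"method": "servo_tool", "body": {"motion": [[[0.008,0.001,-0.1,0,0,0,0.4],[0.008,0.001,-0.2,0,0,0,0.4],[0.008,0.001,-0.28,0,0,0,0.4],[0.008,0.001,-0.322,0,0,0,0.4],[0.008,0.001,-0.322,0,0,0,0.5],[0.008,0.001,-0.322,0,0,0,1],[0.008,0.001,-0.322,0,0,0,1],[0.008,0.001,-0.322,0,0,0,1],[0.008,0.001,-0.322,0,0,0,1],[0.008,0.001,-0.322,0,0,0,1]]], "newtons": 45}}

```text
clock: 3.05
eef_pos: [490.0, 268.7, 65.0]
eef_rot: [-3.141, -0.001, -0.238]
wrist_force: [1.4, 1.5, 4.6]
finger_gap: 13.2
finger_force: 45.0
```

Call:
{"method": "servo_tool", "body": {"motion": [[[0,0,0.03,0,0,0,1],[0,0,0.09,0,0,0,1],[0,-0.01,0.16,0,0,0.01,1],[0.0,-0.03,0.23,0,0,0.04,1],[0.01,-0.06,0.28,0,0,0.075,1],[0.02,-0.1,0.32,0,0,0.11,1],[0.03,-0.14,0.33,0,0,0.145,1],[0.035,-0.18,0.33,0,0,0.18,1],[0.045,-0.22,0.33,0,0,0.215,1],[0.055,-0.26,0.33,0,0,0.25,1]]]}}

```text
clock: 4.05
eef_pos: [517.2, 137.7, 229.3]
eef_rot: [-3.141, 0.0, 0.552]
wrist_force: [0.3, 0.6, -2.3]
finger_gap: 13.8
finger_force: 45.0
```

Call:
{"method": "servo_tool", "body": {"motion": [[[0.01,-0.04,0,0,0,0.035,1],[0.02,-0.08,0,0,0,0.07,1],[0.03,-0.12,0,0,0,0.105,1],[0.04,-0.16,-0.01,0,0,0.14,1],[0.05,-0.2,-0.02,0,0,0.175,1],[0.06,-0.23,-0.03,0,0,0.21,1],[0.065,-0.245,-0.036,0,0,0.245,1],[0.065,-0.253,-0.036,0,0,0.28,1],[0.065,-0.253,-0.036,0,0,0.315,1],[0.065,-0.253,-0.036,0,0,0.35,1]]]}}

```text
clock: 5.05
eef_pos: [549.6, 11.9, 211.1]
eef_rot: [-3.141, -0.0, 1.651]
wrist_force: [0.5, -0.1, -2.5]
finger_gap: 13.6
finger_force: 45.0
```

Call:
{"method": "servo_tool", "body": {"motion": [[[0,0,0,0,0,0.014,1],[0,0,0,0,0,0.0175,1],[0,0,0,0,0,0.0175,1]]]}}

```text
clock: 5.35
eef_pos: [549.7, 12.1, 211.3]
eef_rot: [-3.141, -0.0, 1.701]
wrist_force: [-0.5, 0.3, -2.4]
finger_gap: 13.8
finger_force: 45.0
```

```bash
python3 - <<'E'
from h import *
c=cam('wrist');save('w2',c['frame'])
s=manip.read_state();print(s['joints'].round(2),s['eef_pos'].round(1),s['eef_rot'].round(3),s['clock'],s['wrist_force'],s['moment'])
P=cloud(c)
k=(P[...,2]>116)&(P[...,2]<124)
np.savez('/tmp/w2',P=P,f=c['frame'])
E
```

```text
[-0.04  0.3   1.51 -0.    1.33 -0.17] [549.7  12.  211.3] [-3.141 -0.     1.701] 5.4 [-0.53097     0.43524267 -2.01748572] [-0.00617189 -0.1199696   0.03471997]
```

View pics/w2.png

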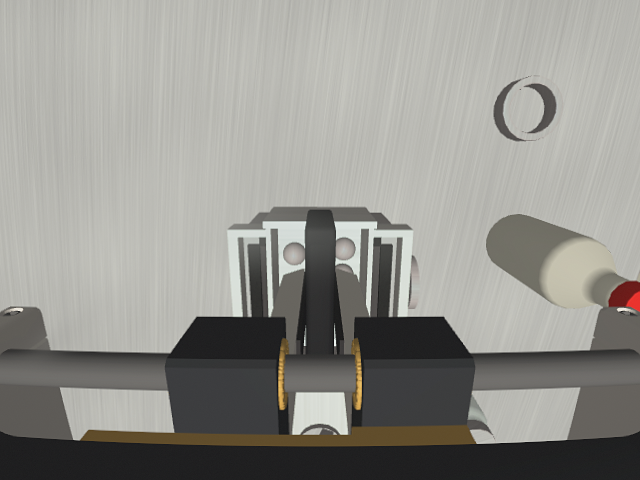

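The wrist view shows the scoop over the hopper at (320,260), centred between the rails (x 228 to 412), balls at its back. I'm starting with a partial tilt.

Call:
{"method": "servo_tool", "body": {"motion": [[[0,0,0.002,0.03,0.004,0,1],[0,-0.002,0.002,0.065,0.008,0,1],[0,-0.003,0.002,0.095,0.012,0,1],[0,-0.003,0.002,0.095,0.012,0,1]]], "newtons": 55}}

```text
clock: 5.8
eef_pos: [549.8, 9.0, 211.7]
eef_rot: [-3.142, -0.303, 1.698]
wrist_force: [-0.8, 0.3, -2.6]
finger_gap: 13.8
finger_force: 55.0
```

```bash
python3 - <<'E'
from h import *
s=manip.read_state();print(s['joints'].round(2),s['eef_pos'].round(1),s['eef_rot'].round(3),s['clock'])
E
```

```text
[-0.19  0.34  1.49  0.29  1.42 -0.38] [549.8   9.  211.7] [-3.142 -0.303  1.698] 5.8
```

Call:
{"method": "servo_tool", "body": {"motion": [[[0.001,-0.006,0.002,0.03,0.004,0,1],[0.002,-0.012,0.004,0.06,0.008,0,1],[0.003,-0.02,0.006,0.085,0.011,0,1],[0.004,-0.03,0.007,0.11,0.014,0,1],[0.005,-0.039,0.009,0.134,0.017,0,1],[0.006,-0.048,0.01,0.158,0.0205,0,1],[0.0075,-0.059,0.012,0.182,0.0235,0,1],[0.009,-0.07,0.014,0.205,0.0267,0,1],[0.0105,-0.08,0.016,0.229,0.03,0,1],[0.012,-0.091,0.018,0.253,0.033,0,1]]]}}

```text
clock: 6.8
eef_pos: [555.8, -34.8, 221.3]
eef_rot: [-3.141, -1.102, 1.7]
wrist_force: [-0.1, 0.0, -0.7]
finger_gap: 13.5
finger_force: 55.0
```

Call:
{"method": "servo_tool", "body": {"motion": [[[0,0,0,0.01,0.001,0,1],[0,0,0,0.02,0.002,0,1],[0,0,0,0.02,0.002,0,1],[0,0,0,0.02,0.002,0,1],[0,0,0,0.02,0.002,0,1],[0,0,0,0.02,0.002,0,1],[0,0,0,0.02,0.002,0,1],[0,0,0,0.02,0.002,0,1]]]}}

```text
clock: 7.6
eef_pos: [555.8, -35.0, 221.6]
eef_rot: [3.132, -1.165, 1.709]
wrist_force: [-0.7, -0.5, -2.5]
finger_gap: 13.8
finger_force: 55.0
```

```bash
python3 - <<'E'
from h import *
s=manip.read_state();print(s['joints'].round(2),s['eef_pos'].round(1),s['eef_rot'].round(3),s['clock'])
a=cam('scene')['frame'];b=cam('side')['frame']
A=cv2.resize(a[200:360,180:380],(600,480),interpolation=cv2.INTER_CUBIC)[:,:]
B=cv2.resize(b[120:300,260:460],(533,480),interpolation=cv2.INTER_CUBIC)
save('pour',cv2.resize(np.hstack([A,B]),(800,339)))
E
```

```text
[-0.5   0.67  1.34  0.9   1.9  -0.69] [555.8 -35.  221.6] [ 3.132 -1.165  1.709] 7.6
```

View pics/pour.png

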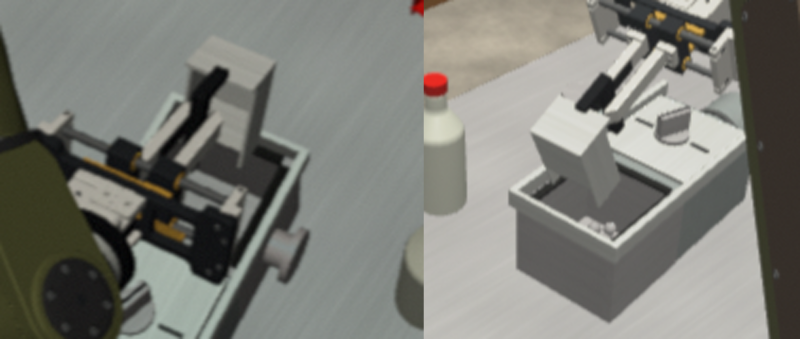

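The side crop shows balls on the hopper floor at (600,225), with the scoop inverted over the hopper. I'm levelling the scoop and checking that it is empty.

Call:
{"method": "servo_tool", "body": {"motion": [[[0,0.01,0.01,-0.035,-0.0045,0,1],[0,0.02,0.02,-0.075,-0.0095,0,1],[0,0.03,0.03,-0.115,-0.0147,0,1],[0,0.05,0.04,-0.155,-0.0198,0,1],[0,0.07,0.05,-0.195,-0.025,0,1],[0,0.09,0.05,-0.235,-0.03,0,1],[0,0.1,0.05,-0.275,-0.035,0,1],[0,0.12,0.05,-0.315,-0.04,0,1],[-0.01,0.16,0.05,-0.35,-0.045,0,1],[-0.02,0.22,0.05,-0.368,-0.047,0,1]]]}}

```text
clock: 8.7
eef_pos: [545.6, 75.8, 247.1]
eef_rot: [3.14, 0.004, 1.702]
wrist_force: [0.1, -0.6, -2.3]
finger_gap: 13.4
finger_force: 55.0
```

Call:
{"method": "servo_tool", "body": {"motion": [[[-0.02,0.08,0,0,0,0,1],[-0.04,0.16,0,0,0,0,1],[-0.06,0.24,0,0,0,0,1],[-0.08,0.32,0,0,0,0,1],[-0.1,0.38,0,0,0,0,1],[-0.1,0.38,0,0,0,0,1],[-0.1,0.38,0,0,0,0,1]]]}}

```text
clock: 9.4
eef_pos: [495.5, 265.3, 246.3]
eef_rot: [-3.141, 0.0, 1.703]
wrist_force: [0.8, 0.2, -2.1]
finger_gap: 13.5
finger_force: 55.0
```

```bash
python3 - <<'E'
from h import *
s=manip.read_state();print(s['joints'].round(2),s['eef_pos'].round(1),s['eef_rot'].round(3),s['clock'],s['wrist_force'])
c=cam('scene');a=c['frame'];b=cam('side')['frame']
A=cv2.resize(a[235:335,220:345],(500,400),interpolation=cv2.INTER_CUBIC)
B=cv2.resize(b[150:290,290:440],(429,400),interpolation=cv2.INTER_CUBIC)
save('after',cv2.resize(np.hstack([A,B]),(800,344)))
P=cloud(c)[235:420,170:335].reshape(-1,3)
k=(P[:,2]>117)&(P[:,2]<124);r=cv2.minAreaRect(P[k][:,:2].astype(np.float32));print(r)
E
```

```text
[0.43 0.3  1.43 0.   1.42 0.29] [495.5 265.3 246.3] [-3.141  0.     1.703] 9.4 [ 0.84092002  0.20403185 -2.09457861]
((568.9561767578125, -126.15141296386719), (147.58078002929688, 299.7962341308594), 7.304811477661133)
```

View pics/after.png

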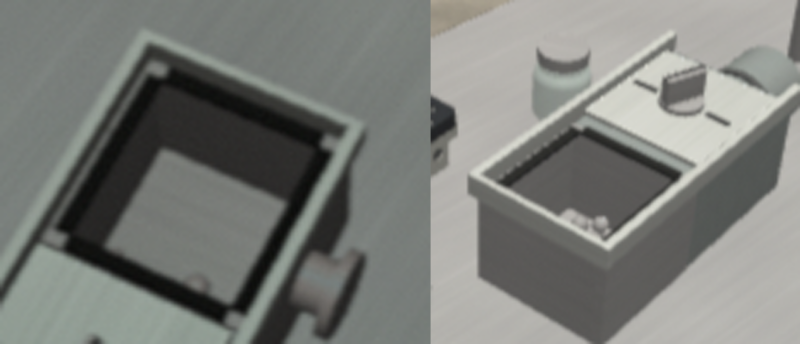

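```bash
python3 - <<'E'
from h import *
F=[]
for i in range(8):
    c=cam('wrist' if i else 'side'); s=manip.read_state(); F.append(np.r_[s['wrist_force'],s['moment']])
    if i==0: side=c['frame']
F=np.array(F);print(F.mean(0).round(3),F.std(0).round(3))
w=c['frame']
A=cv2.resize(w[170:330,200:440],(600,400),interpolation=cv2.INTER_CUBIC)
B=cv2.resize(side[195:255,320:400],(533,400),interpolation=cv2.INTER_CUBIC)
save('chk',cv2.resize(np.hstack([A,B]),(800,282)))
E
```

```text
[-0.031 -0.019 -1.419 -0.028 -0.085 -0.008] [0.694 0.456 0.429 0.032 0.023 0.028]
```

View pics/chk.png

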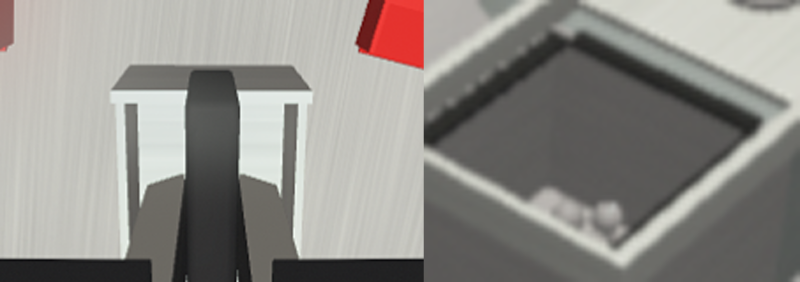

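The wrist crop shows an empty scoop floor at (165,140), and the mean weight of 1.42 N matches an empty scoop. The side crop shows the balls clustered in the hopper at (580,215). I'm setting the scoop down here.

Call:
{"method": "servo_tool", "body": {"motion": [[[0,0,-0.08,0,0,0,1],[0,0,-0.16,0,0,0,1],[0,0,-0.24,0,0,0,1],[0,0,-0.31,0,0,0,1],[0,0,-0.34,0,0,0,1],[0,0,-0.353,0,0,0,1],[0,0,-0.358,0,0,0,1],[0,0,-0.362,0,0,0,1],[0,0,-0.362,0,0,0,1]]]}}

```text
clock: 10.8
eef_pos: [496.2, 265.2, 66.2]
eef_rot: [3.141, -0.0, 1.702]
wrist_force: [-0.3, 0.4, -0.7]
finger_gap: 13.5
finger_force: 55.0
```

Call:
{"method": "servo_tool", "body": {"motion": [[[0,0,0,0,0,0,0.75],[0,0,0,0,0,0,0.6],[0,0,0,0,0,0,0.5],[0,0,0,0,0,0,0.5],[0,0,0.05,0,0,0,0.5],[0,0,0.12,0,0,0,0.5],[0,0,0.2,0,0,0,0.5],[0,0,0.3,0,0,0,0.5],[0,0,0.36,0,0,0,0.5],[0,0,0.36,0,0,0,0.5]]]}}

```text
clock: 11.8
eef_pos: [497.0, 265.6, 250.2]
eef_rot: [3.135, -0.002, 1.702]
wrist_force: [-0.3, 0.4, -0.1]
finger_gap: 46.9
finger_force: 0.0
```

Call:
{"method": "servo_tool", "body": {"motion": [[[0.16,-0.92,0,0,0,0,0.5],[0.16,-0.92,0,0,0,0,0.5],[0.16,-0.92,0,0,0,0,0.5],[0.16,-0.92,0,0,0,0,0.5],[0.16,-0.92,0,0,0,0,0.5],[0.16,-0.92,0,0,0,0,0.5],[0.16,-0.92,0,0,0,0,0.5],[0.16,-0.92,0,0,0,0,0.5],[0.16,-0.92,0,0,0,0,0.5],[0.16,-0.92,0,0,0,0,0.5]]]}}

```text
clock: 12.8
eef_pos: [575.4, -199.0, 243.7]
eef_rot: [-3.139, -0.001, 1.699]
wrist_force: [0.3, 0.2, -1.2]
finger_gap: 47.1
finger_force: 0.0
```

```bash
python3 - <<'E'
from h import *
c=cam('wrist');P=cloud(c);save('w3',c['frame'])
s=manip.read_state();print(s['joints'].round(2),s['eef_pos'].round(1),s['eef_rot'].round(3),s['clock'])
Q=P.reshape(-1,3)
k=(Q[:,2]>140)&(Q[:,2]<156)&(np.hypot(Q[:,0]-577,Q[:,1]+195)<45);q=Q[k]
print('wing',k.sum(),cv2.minAreaRect(q[:,:2].astype(np.float32)),np.median(q[:,2]),q.mean(0), np.linalg.svd(q[:,:2]-q[:,:2].mean(0),full_matrices=False)[2][0])
E
```

```text
[-0.39  0.41  1.28 -0.    1.45 -0.52] [ 575.5 -199.3  243.7] [-3.139e+00 -1.000e-03  1.698e+00] 12.85
wing 811 ((574.2711181640625, -185.7145538330078), (42.55522537231445, 12.141569137573242), 76.4329833984375) 148.53018911099764 [ 574.15154759 -184.78983243  148.29313759] [-0.23294146 -0.97249076]
```

View pics/w3.png

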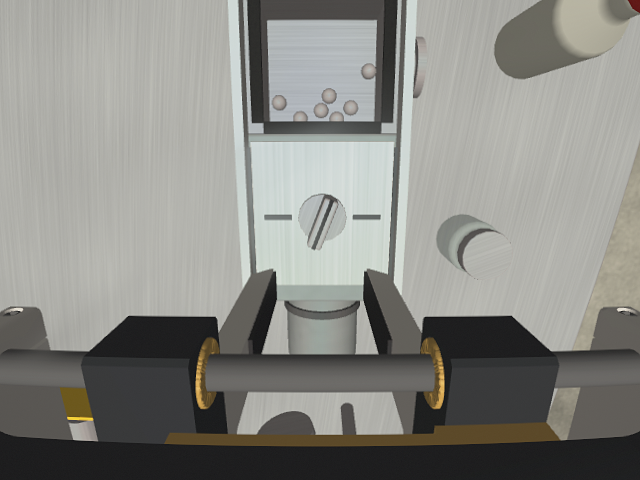

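All seven balls are visible in the hopper (279,102 to 369,71). The wing is at (322,222), turned about 0.37 rad clockwise. It measures at (574.3,-185.7), z 148.5, heading 1.334 rad. Moving to just above it.

Call:
{"method": "servo_tool", "body": {"motion": [[[-0.002,0.027,-0.05,0,0,-0.04,0.55],[-0.002,0.027,-0.1,0,0,-0.08,0.55],[-0.002,0.027,-0.15,0,0,-0.116,0.55],[-0.002,0.027,-0.16,0,0,-0.116,0.55],[-0.002,0.027,-0.16,0,0,-0.116,0.55],[-0.002,0.027,-0.16,0,0,-0.116,0.55]]]}}

```text
clock: 13.45
eef_pos: [575.3, -181.3, 166.7]
eef_rot: [3.141, 0.0, 1.341]
wrist_force: [0.2, -0.3, -0.0]
finger_gap: 42.5
finger_force: 0.0
```

Call:
{"method": "servo_tool", "body": {"motion": [[[-0.002,-0.0085,-0.03,0,0,-0.002,0.55],[-0.002,-0.0085,-0.07,0,0,-0.002,0.55],[-0.002,-0.0085,-0.085,0,0,-0.002,0.55],[-0.002,-0.0085,-0.085,0,0,-0.002,0.6],[-0.002,-0.0085,-0.085,0,0,-0.002,1],[-0.002,-0.0085,-0.085,0,0,-0.002,1],[-0.002,-0.0085,-0.085,0,0,-0.002,1],[-0.002,-0.0085,-0.085,0,0,-0.002,1],[-0.002,-0.0085,-0.085,0,0,-0.002,1]]], "newtons": 40}}

```text
clock: 14.35
eef_pos: [575.3, -185.7, 123.7]
eef_rot: [3.138, -0.0, 1.332]
wrist_force: [11.8, 0.3, -2.8]
finger_gap: 11.6
finger_force: 40.0
```

Call:
{"method": "servo_tool", "body": {"motion": [[[0,0.02,0,0,0,0,1],[-0.003,0.05,0,0,0,0,1],[-0.008,0.085,0,0,0,0,1],[-0.012,0.12,0,0,0,0,1],[-0.017,0.155,0,0,0,0,1],[-0.021,0.19,0,0,0,0,1],[-0.026,0.225,0,0,0,0,1],[-0.03,0.25,0,0,0,0,1],[-0.032,0.265,0,0,0,0,1],[-0.032,0.27,0,0,0,0,1]]]}}

```text
clock: 15.35
eef_pos: [557.9, -50.3, 123.1]
eef_rot: [3.141, 0.001, 1.332]
wrist_force: [2.8, -8.8, 2.2]
finger_gap: 12.0
finger_force: 40.0
```

Call:
{"method": "servo_tool", "body": {"motion": [[[0,0.003,0,0,0,0,1],[0,0.005,0,0,0,0,1],[0,0.005,0,0,0,0,1]]]}}

```text
clock: 15.65
eef_pos: [557.9, -50.2, 123.0]
eef_rot: [3.141, 0.003, 1.33]
wrist_force: [2.6, -12.7, 2.0]
finger_gap: 11.6
finger_force: 40.0
```

Call:
{"method": "servo_tool", "body": {"motion": [[[0,0,0,0,0,-0.04,1],[0,0,0,0,0,-0.08,1],[0,0,0,0,0,-0.12,1],[0,0,0,0,0,-0.16,1],[0,0,0,0,0,-0.2,1],[0,0,0,0,0,-0.24,1],[0,0,0,0,0,-0.28,1],[0,0,0,0,0,-0.32,1],[0,0,0,0,0,-0.36,1],[0,0,0,0,0,-0.384,1]]]}}

```text
clock: 16.65
eef_pos: [558.1, -50.5, 123.1]
eef_rot: [3.139, -0.0, 0.119]
wrist_force: [3.6, -14.2, 2.0]
finger_gap: 11.5
finger_force: 40.0
```

Call:
{"method": "servo_tool", "body": {"motion": [[[0,0,-0.003,0,0,0,1],[0,0,-0.006,0,0,0,1],[0,0,-0.009,0,0,0,1],[0,0,-0.011,0,0,0,1],[0,0,-0.011,0,0,0,1],[0,0,-0.011,0,0,0,1]]], "newtons": 55}}

```text
clock: 17.25
eef_pos: [558.2, -50.5, 118.5]
eef_rot: [3.139, -0.001, 0.124]
wrist_force: [0.4, -14.6, 10.6]
finger_gap: 11.4
finger_force: 55.0
```

```bash
python3 - <<'E'
from h import *
s=manip.read_state();print(s['joints'].round(2),s['eef_pos'].round(1),s['eef_rot'].round(3),s['clock'],s['wrist_force'],s['moment'])
a=cam('scene');b=cam('side');save('fin',np.hstack([cv2.resize(a['frame'],(400,300)),cv2.resize(b['frame'],(400,300))]))
E
```

```text
[-0.15  0.41  1.59 -0.    1.14  1.29] [558.2 -50.5 118.5] [ 3.139e+00 -1.000e-03  1.240e-01] 17.25 [  0.35838649 -14.61127552  10.60886905] [-2.55437809  0.14401401 -0.01167971]
```

View pics/fin.png

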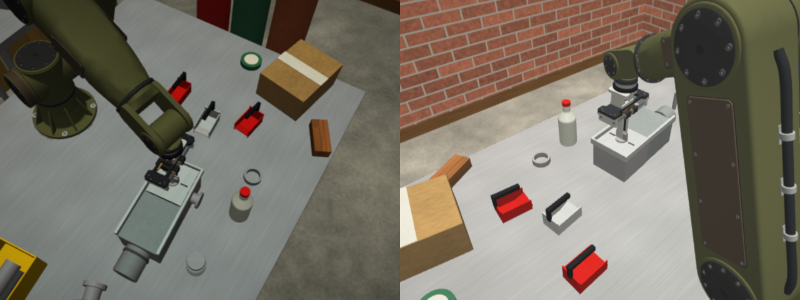

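The final view shows the hatch shut and held, the scoop upright on the bench (side panel, 562,212), and the bottle, ring and jar in place. The seal is down about 4.6 mm with about 9 N.

```bash
python3 -c "
from cell import manip
print(manip.sign_off())"
```

```text
the job is handed in; nothing more can be done
None
```

I handed the job in at about 17 s: all seven balls are in the hopper, the empty scoop is upright on the bench, the hatch is shut, the slot is lined up with the ribs to within about 0.01 rad by the tool angle, and the gripper is still holding the panel down about 4.6 mm with about 9 N; no verdict came back from the hand-in.

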